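Shut the washer's stop valve

TASK

The washer is being taken out for repair: on the stop valve with the longer lever, swing the catch clear of the lever's hub, then, without forcing it against the catch, turn the lever fully shut, square across its pipe. The valve with the shorter lever feeds another tap: leave its lever and catch as they are, and do not disturb the loose things on the worktop.

Things in the scene. Friction and masses are not known exactly. Their poses are not given: they have to be found in the camera images.
- long_valve: Quarter-turn stop valve with the long lever, fixed to the worktop: grey foot plate 150 x 110 mm, 6 mm thick, a steel pipe running along its x at height 28 mm, the valve in the middle. Origin: on the worktop, straight under the lever's axis; z up. The lever points along -x when open and along +y when shut. The catch stands on its -y side.
- long_valve_lever (a joint): Angle of the long lever: 0 open (in line with the pipe, pointing along the valve's -x), 1.571 shut (at its stop, square across the pipe, along +y); grows clockwise seen from above. A detent springs it to whichever stop is nearer; a sideways push of about 3 N near its end carries it over the middle. While the catch is engaged it turns only about 0.1 rad and must not be forced.
- long_valve_axis (a point): Point on the vertical axis of the lever, at the lever's mid-height, 70 mm above the worktop.
- long_valve_lever_tip (a point): Free end of the long lever, 115 mm from its axis, 70 mm above the worktop. The lever is a flat steel bar with a black sleeve 18 mm wide and 13 mm high (64 to 76 mm above the worktop) over the outer 85 mm; it can be pushed sideways along all of the sleeve.
- long_valve_catch (a joint): Angle of the catch, a dark steel pawl 10 mm high that swings level about a pillar and butts with its nose against a lug on the lever's hub: 0 to 0.1 engaged, from 0.3 clear of the lug, 1.2 at its stop; grows clockwise seen from above. It stays where it is left (about 1 N at the tab moves it).
- long_valve_catch_pivot (a point): Point on the vertical axis of the catch, 60 mm above the worktop; 26 mm along +x and 55 mm along -y from the lever's axis in the valve's frame.
- long_valve_catch_tab (a point): Centre of the catch's black upright thumb tab, 40 mm from the pivot (along the valve's -y when engaged), 60 mm above the worktop. The tab is 8 mm thick, 20 mm long (away from the pivot), from 47 to 73 mm above the worktop; to free the catch it is pushed in the valve's -x direction and follows an arc clockwise about the pivot.
- short_valve: Quarter-turn stop valve with the short lever, fixed to the worktop: grey foot plate 150 x 110 mm, 6 mm thick, a steel pipe running along its x at height 28 mm, the valve in the middle. Origin: on the worktop, straight under the lever's axis; z up. The lever points along -x when open and along +y when shut. The catch stands on its -y side.
- short_valve_lever (a joint): Angle of the short lever: 0 open (in line with the pipe, pointing along the valve's -x), 1.571 shut (at its stop, square across the pipe, along +y); grows clockwise seen from above. A detent springs it to whichever stop is nearer; a sideways push of about 3 N near its end carries it over the middle. While the catch is engaged it turns only about 0.1 rad and must not be forced.
- short_valve_axis (a point): Point on the vertical axis of the lever, at the lever's mid-height, 70 mm above the worktop.
- short_valve_lever_tip (a point): Free end of the short lever, 75 mm from its axis, 70 mm above the worktop. The lever is a flat steel bar with a black sleeve 18 mm wide and 13 mm high (64 to 76 mm above the worktop) over the outer 45 mm; it can be pushed sideways along all of the sleeve.
- short_valve_catch (a joint): Angle of the catch, a dark steel pawl 10 mm high that swings level about a pillar and butts with its nose against a lug on the lever's hub: 0 to 0.1 engaged, from 0.3 clear of the lug, 1.2 at its stop; grows clockwise seen from above. It stays where it is left (about 1 N at the tab moves it).
- short_valve_catch_pivot (a point): Point on the vertical axis of the catch, 60 mm above the worktop; 26 mm along +x and 55 mm along -y from the lever's axis in the valve's frame.
- short_valve_catch_tab (a point): Centre of the catch's black upright thumb tab, 40 mm from the pivot (along the valve's -y when engaged), 60 mm above the worktop. The tab is 8 mm thick, 20 mm long (away from the pivot), from 47 to 73 mm above the worktop; to free the catch it is pushed in the valve's -x direction and follows an arc clockwise about the pivot.
- tape: Roll of black tape lying flat, 58 mm across, 19 mm high, loose; origin at the centre of its underside.
- clothes_peg: White clothes peg lying flat, 15 x 72 x 12 mm (long along its y), loose; origin at the centre of its underside.
- keys: Bunch of keys lying flat, 110 x 121 x 8 mm, loose; origin at the centre of its underside.
- bottle_2: Small amber dropper bottle, 33 mm across, 102 mm high, loose; origin at the centre of its underside.
- dosing_ball: Pale round dosing cup, 66 mm across, 50 mm high, loose; origin at the centre of its underside.
Things that resemble listed ones, but are neither listed nor needed, are in the scene too. Leave any purple look-alike of the short_valve alone.

How it is judged:
By the outcome, as a careful person would: the job done as asked, in the order asked, and still so for the second after the job is handed in, with the robot touching nothing.
It also fails if it takes over 45 s, if anything falls off the work surface, if the arm or the gripper's body presses on something with over 40 N, if the wrist force passes 120 N, or if a joint passes its speed limit or range.

ROBOT

A 7-joint arm with a two-finger parallel gripper is mounted at the origin on a cart in front of the work surface, level with it; the furniture and walls round the work are solid. World frame = base frame: x ahead of the robot, y to its left, z up, the work surface at z = 0. Lengths are in m, angles in degrees, forces in N, time in s.
With the tool pointing down it reaches from about 0.425 to 0.975 m from the base axis. Payload 16.7 kg.
Tool frame: the origin (TCP) lies where the fingers leave the gripper's body, on its centre line; the fingertips stand 73 mm ahead of it and the grasp point (between the pads) lies ahead of it (hold_point_z is the z of the grasp point in the tool frame, in m); z points along the fingers, y is the line along which they close (so a half turn about z gives the same grasp; the last joint's range is limited). The gripper opens to 85 mm and grips with 20 to 120 N. Pads are 22 mm wide; open, the fingers measure 114 mm over their backs; the gripper's body (76 mm by 85 mm) begins 54 mm behind the grasp point. The pads swing forward as they close: fully open they stand 13 mm farther back than shut.
Start: joints at [37.271, 24.414, 4.234, 92.017, -1.954, 63.644, -3.845], TCP at [0.47, -0.484, 0.304] pointing down, gripper open.
Joint ranges: [-163.25, 163.25], [-28.42, 122.38], [-70.27, 78.77], [12.13, 141.07], [-58.53, 238.53], [9.26, 117.41], [-156.51, 156.51]. Speed limits (degrees/s): [108.29, 108.29, 136.94, 136.94, 172.46, 172.46, 172.46].

INTERFACE

Orientations are given as [roll, pitch, yaw] about the fixed x, y, z axes, in that order (R = Rz(yaw) Ry(pitch) Rx(roll)).
In Python, from cell import move_ptp, servo_line, move_j, gripper_to, pause, solve_ik, get_state, snapshot, camera_model, Unreachable, close_job, hold_point_z gives the robot as it stands. Calls block until the motion is done:
- move_ptp(position, orientation): joint-space move of the TCP to a pose.
- servo_line(position, feed=0.15, attitude=None): straight line of the TCP; attitude=None keeps the orientation; feed is the mean speed in m/s.
- move_j(angles): joint-space move.
- gripper_to(opening): opening from 0.0 (shut) to 1.0 (fully open); the grip force is fixed at half the most; returns when the fingers have stopped.
- pause(seconds).
- solve_ik(position, orientation): joint angles nearest the present ones, or None.
- get_state(): the state.
- snapshot(name): name is "scene" or "top"; returns the picture (420x560x3 uint8, red, green, blue); there is no depth.
- camera_model(name): a dict with "fov_y" (degrees; the focal length in pixels is half the picture's height over the tangent of half this angle, whatever the lens; pixels are square), "cx", "cy" (the principal point, pixels), "k1" (the pictures are not rectified: a ray, as slopes to the right and down, at radius r is drawn at 1 + k1 r^2 times it, then the intrinsics apply), "T" (4x4, takes a point from camera to world coordinates). Camera axes: x right, y down, z forward; pixel columns grow to the right and rows downward; lengths in m; the calibration is good to about 2 mm. A picture is of the moment at which its call begins. camera_model takes no time and is no camera call.
A pose or a line that the arm cannot do raises Unreachable and nothing moves.
- close_job(): hands the job in; it is judged then, once.
The state is a dict: "t": time; "joint_pos": joint angles; "joint_velocities": joint speeds; "joint_torque": joint torques, N m; "tcp_pos": TCP position; "orientation": TCP orientation; "contact_force": force on the tool from outside, world axes, zero at the start; "moment": the same for the moment, N m; "width": opening from 0.0 (shut) to 1.0 (fully open); "grasp_force": force on a finger pad.
Only numpy, scipy, OpenCV 4.12 (cv2) and the standard library are available. Lean on these libraries where they do the work, as an engineer would, in place of code of your own. Each camera call takes 0.05 s, during which the arm holds its last target. There are 200 camera calls.

## Working session

There is one attempt and no reset: what is moved stays moved. The work goes in short steps, each a Python script; the robot and the scene stay as the last script left them, time stands still between calls to the robot, and variables do not carry over. Pictures are saved under pics/ and viewed, at most 10 in all, crops included, and the job is handed in when it is done.

```bash
mkdir -p pics; cat > h.py <<'E'
import numpy as np, cv2
from cell import *
def proj(name,P):
    m=camera_model(name); T=np.array(m["T"]); f=210/np.tan(np.radians(m["fov_y"])/2)
    p=(np.atleast_2d(P)-T[:3,3])@T[:3,:3]; s=p[:,:2]/p[:,2:]
    s=s*(1+m["k1"]*(s**2).sum(1,keepdims=True)); return s*f+[m["cx"],m["cy"]]
def unproj(name,uv,z):
    m=camera_model(name); T=np.array(m["T"]); f=210/np.tan(np.radians(m["fov_y"])/2)
    K=np.array([[f,0,m["cx"]],[0,f,m["cy"]],[0,0,1]])
    uv=np.atleast_2d(uv).astype(float); d=(uv-[m["cx"],m["cy"]])/f; s=d.copy()
    for _ in range(30): s=d/(1+m["k1"]*(s**2).sum(1,keepdims=True))
    r=np.c_[s,np.ones(len(s))]@T[:3,:3].T; o=T[:3,3]
    return o+r*((z-o[2])/r[:,2])[:,None]
def save(name,fn,crop=None,k=1):
    a=snapshot(name)
    if crop: x0,y0,x1,y1=crop; a=a[y0:y1,x0:x1]
    a=cv2.resize(a,None,fx=k,fy=k,interpolation=cv2.INTER_CUBIC)
    cv2.imwrite('pics/'+fn,a[:,:,::-1])
E
python3 - <<'E'
from h import *
save("top","top1.png",k=1.42); save("scene","sc1.png",k=1.42)
for n in("top","scene"): print({k:np.round(v,3).tolist() for k,v in camera_model(n).items()})
print(hold_point_z,get_state())
E
```

```text
{'fov_y': 55.262, 'cx': 282.487, 'cy': 212.862, 'k1': -0.017, 'T': [[-0.007, -0.996, 0.094, 0.411], [-1.0, 0.007, -0.009, -0.0], [0.009, -0.094, -0.996, 1.423], [0.0, 0.0, 0.0, 1.0]]}
{'fov_y': 45.766, 'cx': 273.374, 'cy': 205.114, 'k1': -0.033, 'T': [[0.213, -0.771, 0.6, -0.428], [-0.977, -0.169, 0.13, -0.227], [0.002, -0.614, -0.789, 1.34], [0.0, 0.0, 0.0, 1.0]]}
0.0539 {'t': 0.1, 'joint_pos': array([37.27066241, 24.44475655,  4.23143294, 92.04898234, -1.95302085,
       63.64620553, -3.8427713 ]), 'joint_velocities': array([ 0.08502109, -0.11453563, -0.01110688, -0.11545434,  0.13283709,
        0.02116072,  0.01623295]), 'joint_torque': array([ 8.85126530e-03, -9.51536822e+01,  3.77181441e+00, -4.64404964e+01,
        1.97160558e-02,  6.58303019e-03, -2.28336235e-04]), 'tcp_pos': array([ 0.47005107, -0.48401387,  0.3032927 ]), 'orientation': array([-1.79932404e+02,  5.30694100e-03,  4.41639287e+01]), 'contact_force': array([-0.71096639, -0.43964092,  0.20592344]), 'moment': array([-0.04979811,  0.03866749, -0.01743108]), 'grasp_force': 0.0, 'width': 1.005616432276546}
```

View pics/top1.png

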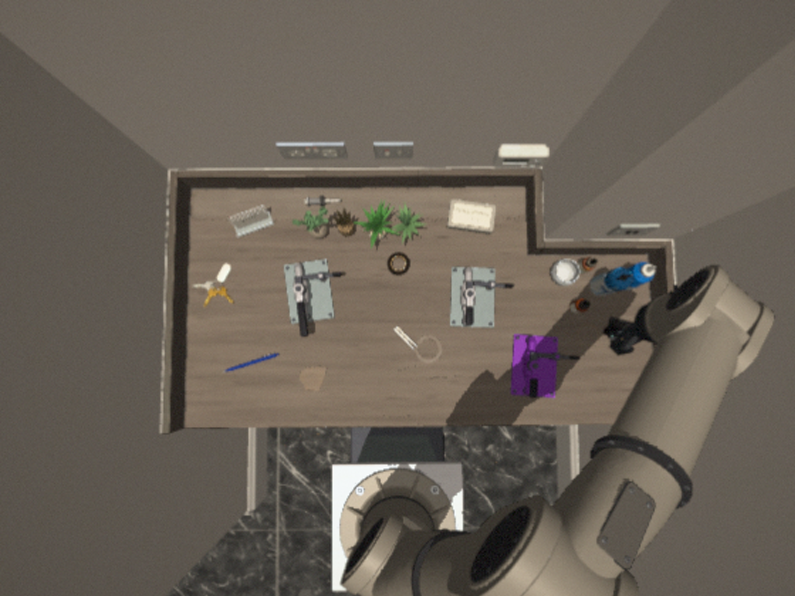

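View pics/sc1.png

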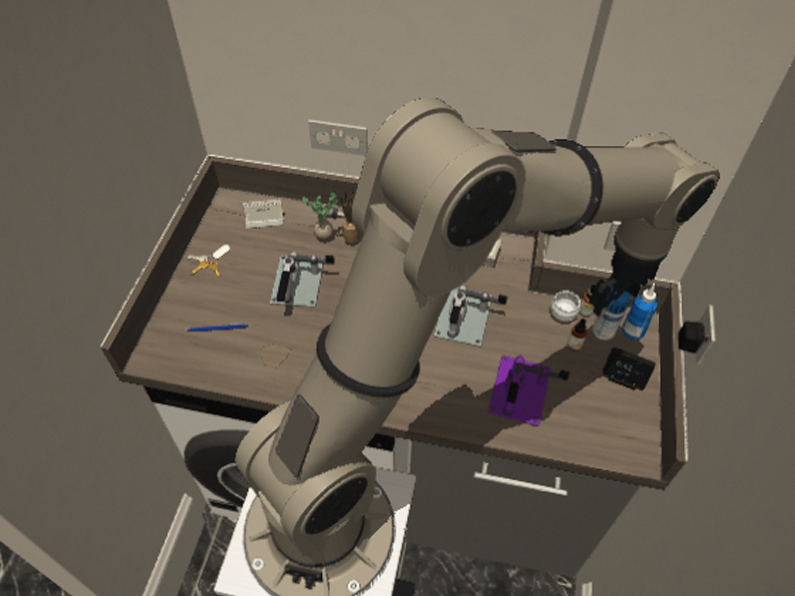

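The top view shows three candidates: the left valve at about (302,295), whose lever reaches down to (304,335); the middle valve at (468,295), with a shorter lever ending at (468,325); and the purple look-alike at (533,365). I take the left one as the long-lever valve and will check it in a close crop.

```bash
python3 - <<'E'
from h import *
a=snapshot("top")
c=[cv2.resize(a[172:247,x:x+55],None,fx=7,fy=7,interpolation=cv2.INTER_CUBIC) for x in(193,310)]
cv2.imwrite('pics/c.png',np.hstack(c)[:,:,::-1])
E
```

```text
(no output)
```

View pics/c.png

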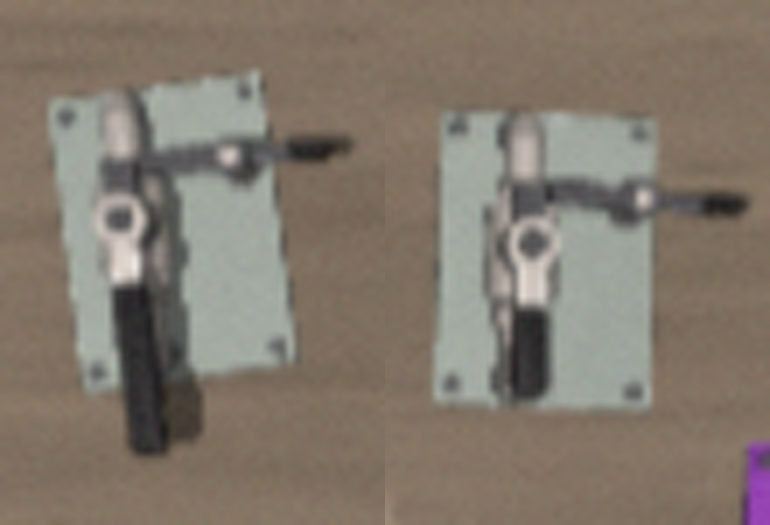

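Left crop: the long valve, with its axis at (121,218), lever tip (148,452), catch pivot (231,157) and tab (318,148). Its sleeve is clearly longer than the one on the valve at right, so the choice holds.

```bash
python3 - <<'E'
from h import *
from scipy.optimize import least_squares
def px(l): return np.array(l)/7-0.43+[193,172]
it=[((121,218),.076),((148,452),.072),((231,157),.07),((318,148),.073),((50,100),.006),((262,70),.006),((295,362),.006),((85,393),.006)]
W=[unproj("top",px(p),z)[0] for p,z in it]; print(np.round(W,4))
# model in valve frame (plate corners x±.075; y offset unknown)
M=lambda oy:np.array([[0,0],[-.115,0],[.026,-.055],[.026,-.095],[.075,.055+oy],[.075,-.055+oy],[-.075,-.055+oy],[-.075,.055+oy]])
def r(q):
    c,s=np.cos(q[2]),np.sin(q[2]); return (M(q[3])@np.array([[c,s],[-s,c]])+q[:2]-np.array(W)[:,:2]).ravel()
s=least_squares(r,[*W[0][:2],0,0]); print(s.x,np.degrees(s.x[2]),np.round(s.fun.reshape(-1,2)*1e3,1))
E
```

```text
[[0.574  0.2324 0.076 ]
 [0.4613 0.2191 0.072 ]
 [0.6042 0.1804 0.07  ]
 [0.6079 0.1379 0.073 ]
 [0.6433 0.2813 0.006 ]
 [0.658  0.1734 0.006 ]
 [0.5087 0.156  0.006 ]
 [0.4937 0.2618 0.006 ]]
[ 0.57376907  0.23156263  0.11551592 -0.01361766] 6.618574402602788 [[-0.2 -0.9]
 [-1.8 -0.8]
 [ 1.7 -0.4]
 [ 2.6  2.3]
 [ 0.2  0.1]
 [-1.9 -1.3]
 [-1.5 -1.2]
 [ 0.8  2.2]]
```

```bash
cat >> h.py <<'E'
O=np.array([.5738,.2316]); A=np.radians(6.6)
def V(x,y): c,s=np.cos(A),np.sin(A); return O+[c*x-s*y,s*x+c*y]
def catch(a,d):   # finger centre behind tab, pushing clockwise
    t=np.array([.026,-.055])+.042*np.array([-np.sin(a),-np.cos(a)])+d*np.array([np.cos(a),-np.sin(a)]); return V(*t)
def lever(q,d,r=.092):
    t=r*np.array([-np.cos(q),np.sin(q)])-d*np.array([np.sin(q),np.cos(q)]); return V(*t)
E
python3 - <<'E'
from h import *
print("pot base", unproj("scene",(np.array([350,241]))/1.42,0), "leaf right edge top cam z .05/.1",unproj("top",np.array([[345,236],[345,236]])/1.42,.05)[0],unproj("top",np.array([345,236])/1.42,.1)[0])
for z in(.05,.08,.11,.14): print(z,proj("scene",unproj("top",np.array([345,222])/1.42,z))[0]*1.42)
for b in(0,90,180,-90):   # tool yaw offset at a=0: tool y along valve x
  out=[]
  for a in(0,.5,.9):
    q=solve_ik([*catch(a,.019),.128],[180,0,np.degrees(A-a)+b]); out.append(None if q is None else np.round(q[[0,6]]).tolist())
  for a in(0,.8,1.57):
    q=solve_ik([*lever(a,.024),.128],[180,0,np.degrees(A-a)+b]); out.append(None if q is None else np.round(q[[0,6]]).tolist())
  print(b,out)
E
```

```text
pot base [[0.72910174 0.12266312 0.        ]] leaf right edge top cam z .05/.1 [0.7041292 0.1232998 0.05     ] [0.69344543 0.11880676 0.1       ]
0.05 [349.87860222 224.64784771]
0.08 [349.72375107 218.49937836]
0.11 [349.56398002 212.14800298]
0.14 [349.39905401 205.583615  ]
0 [[-16.0, -103.0], [-20.0, -129.0], [-24.0, -150.0], [-18.0, -121.0], [-78.0, -121.0], [5.0, 114.0]]
90 [[-1.0, -26.0], [-4.0, -52.0], [-8.0, -74.0], [-7.0, -39.0], [-16.0, -90.0], [-24.0, -131.0]]
180 [[6.0, 58.0], [8.0, 28.0], [4.0, 7.0], [0.0, 45.0], [-9.0, -6.0], [-15.0, -48.0]]
-90 [[22.0, 133.0], [23.0, 104.0], [23.0, 80.0], [17.0, 121.0], [9.0, 68.0], [-6.0, 34.0]]
```

```bash
python3 - <<'E'
from h import *
deg=lambda a,b:[180,0,np.degrees(A-a)+b]
gripper_to(0)
s=get_state()["tcp_pos"]; servo_line([s[0]-.03,s[1]+.03,.36])
move_ptp([*catch(0,.031),.3],deg(0,90))
servo_line([*catch(0,.031),.18]); f0=get_state()["contact_force"]
servo_line([*catch(0,.031),.128],feed=.08)
s=get_state(); print(s["t"],s["tcp_pos"],s["contact_force"]-f0)
save("top","ap.png",(180,150,270,240),6)
E
```

```text
5.5417 [0.64173199 0.1419294  0.12818854] [-1.34605936  0.83824177 -0.30269275]
```

View pics/ap.png

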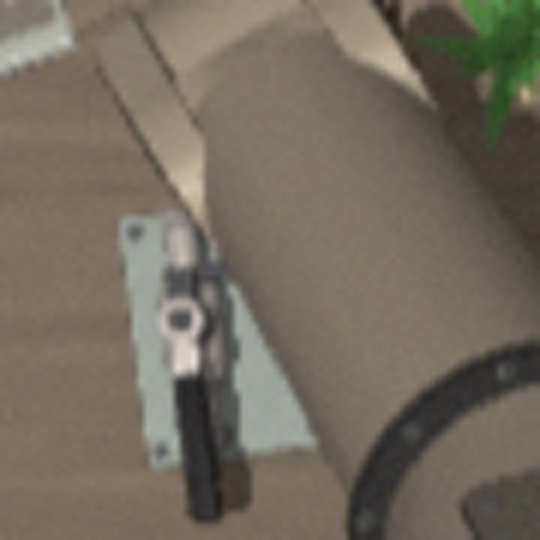

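The arm hides the tab at about (330,270). The lever is still at 0 and there is no contact force, so I push the catch around its arc and watch the force.

```bash
python3 - <<'E'
from h import *
deg=lambda a,b:[180,0,np.degrees(A-a)+b]
f0=get_state()["contact_force"]
servo_line([*catch(0,.019),.128],feed=.05); print(np.round(get_state()["contact_force"]-f0,1))
for a in np.arange(.1,.91,.1):
    servo_line([*catch(a,.019),.128],feed=.05,attitude=deg(a,90))
    f=get_state()["contact_force"]-f0; print(round(a,1),np.round(f,1))
    if np.linalg.norm(f)>12: break
# back off, rise, move clear
servo_line([*catch(a,.032),.128],feed=.1); servo_line([*catch(a,.032),.2],feed=.2)
p=lever(0,.045); move_ptp([*p,.2],deg(0,180))
print(get_state()["t"])
save("top","c2.png",(180,150,270,240),6); save("scene","c3.png",(170,150,270,230),6)
E
```

```text
[-0.6  0.3  0.5]
0.1 [-0.4  0.5 -0.3]
0.2 [0.  1.  0.6]
0.3 [-0.1  0.2 -0.1]
0.4 [-1.3  0.3  0.3]
0.5 [-0.6  0.5  0.8]
0.6 [-0.   0.  -0.5]
0.7 [-0.2  0.7 -0.3]
0.8 [-0.8  0.1  0.4]
0.9 [-0.6  0.5  0.9]
10.9
```

View pics/c2.png

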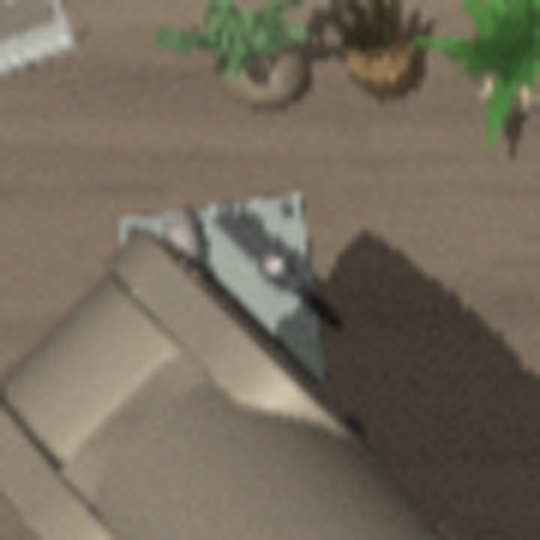

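View pics/c3.png

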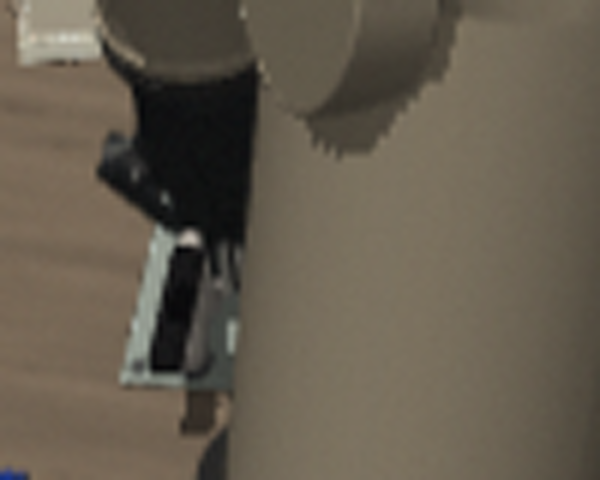

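The catch now points from its pivot (275,265) to the tab end (335,322), about 0.85 rad and well clear of the lug. The lever is still open. Next I sweep the lever.

```bash
python3 - <<'E'
from h import *
deg=lambda a,b:[180,0,np.degrees(A-a)+b]
f0=get_state()["contact_force"]
servo_line([*lever(0,.045),.128],feed=.1)
servo_line([*lever(0,.024),.128],feed=.06); print(np.round(get_state()["contact_force"]-f0,1))
for a in np.linspace(.12,1.5,13):
    servo_line([*lever(a,.024),.128],feed=.07,attitude=deg(a,180))
    f=get_state()["contact_force"]-f0; print(round(a,2),np.round(f,1))
    if np.linalg.norm(f)>15: print("stop"); break
servo_line([*lever(a,.04),.128],feed=.1); servo_line([*lever(a,.04),.25],feed=.2)
move_ptp([.5,-.1,.3],[180,0,90])
print(get_state()["t"])
save("top","d2.png",(180,150,270,240),6)
E
```

```text
[ 2.  -1.3  0.3]
0.12 [ 1.  -1.4 -0.4]
0.24 [ 0.  -2.4  1. ]
0.35 [ 0.2 -1.5  0.3]
0.46 [ 0.4 -1.   0.4]
0.58 [ 1.1 -0.1  0.2]
0.7 [ 1.8 -0.8  0.1]
0.81 [ 0.5 -1.   0.1]
0.92 [ 1.1 -0.5 -0.8]
1.04 [1.  0.2 0.1]
1.15 [ 1.  -1.1  0. ]
1.27 [ 0.6 -0.4  0.2]
1.38 [ 1.6 -0.5 -0.3]
1.5 [-0.5 -0.  -1.6]
18.9917
```

View pics/d2.png

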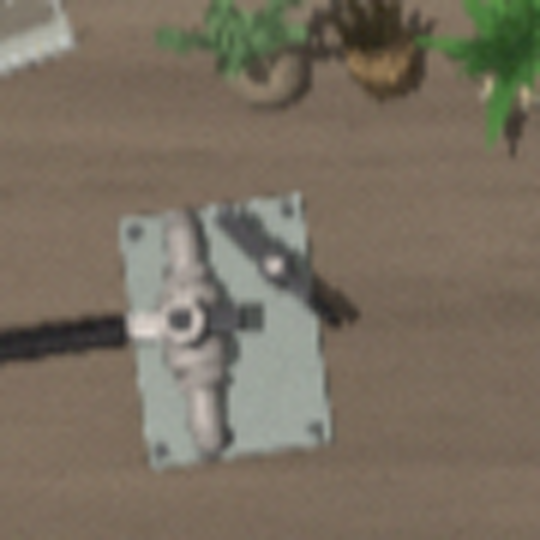

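The lever now lies square across the pipe, from the axis (185,320) out to the left, and the catch is still clear. One numeric check of the lever angle before handing in.

```bash
python3 - <<'E'
from h import *
a=snapshot("top").astype(int); m=(a.max(2)<60); m[:, :160]=0; m[:,201:]=0; m[:198]=0; m[214:]=0
v,u=np.nonzero(m); print(len(u),u.min(),u.max())
W=unproj("top",np.c_[u,v],.076)[:,:2]; c=W.mean(0)
d=np.linalg.svd(W-c)[2][0]; d*=np.sign(d[1]); print("lever dir from y, deg",np.degrees(np.arctan2(-d[0],d[1])), "axis->centroid",np.degrees(np.arctan2(*((c-O)*[-1,1]))),c, get_state()["contact_force"])
E
```

```text
108 177 200
lever dir from y, deg 7.364656196124457 axis->centroid 8.580846725002512 [0.56277997 0.30463169] [ 0.60395683 -0.34759826  0.13579452]
```

```bash
python3 -c "
from cell import *
print(close_job())"
```

```text
the job is handed in; nothing more can be done
None
```

I swung the long valve's catch clear (about 0.85 rad) and then turned its lever shut. The last picture shows it within about 1–2° of square across its pipe, which is about as close as I could measure. The arm never went near the short valve or the loose things, and the job is handed in.

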